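Gauge the heat-spreader plates and clamp the 12 mm one

TASK

Three aluminium plates that look alike stand in the blue rack: one is 9 mm thick, one 12 mm and one 15 mm, in no known order. Pinch them to find the 12 mm plate, then push it upright, edge down, into the spring clamp between the fixed cheek and the blue jaw until it is fully home on the hard stop under the sprung seat, and let go; the other two plates stay standing in the rack. Press gently and never force the clamp (a push of 10 to 15 N is plenty), and do not disturb the tools and parts lying about the bench.

Things in the scene. Friction and masses are not known exactly. Their poses are not given: they have to be found in the camera images.
- rack: blue rack fixed to the bench, 48 mm (x) by 248 mm (y), 30 mm high, origin at the centre of its underside. Three pockets in a row along its y, each 18 mm wide (x) and 64 mm long (y), floor 6 mm above the bench, one plate upright in the middle of each, thickness along rack x. The plates stand loosely: from above they can be pinched across their faces and let go again
- slot0 (a point): middle of the floor of the pocket at the rack's -y end, 6 mm above the bench, 78 mm from the middle one; axes as the rack's. Its plate, bare aluminium, 60 mm wide (rack y), 100 mm tall, 145 to 245 g, has its centre 50 mm above this point and its top 106 mm above the bench. Which thickness (9, 12, 15 mm) stands in which pocket is drawn anew at every start
- slot1 (a point): the same for the middle pocket
- slot2 (a point): the same for the pocket at the rack's +y end
- pocket0 (a joint): presence pad in the floor of pocket slot0, 8 by 40 mm, orange, sprung very lightly (0.5 N): 0 while a plate stands in the pocket, rises to 0.003 m above the floor when it is empty
- pocket1 (a joint): presence pad in the floor of pocket slot1, 8 by 40 mm, orange, sprung very lightly (0.5 N): 0 while a plate stands in the pocket, rises to 0.003 m above the floor when it is empty
- pocket2 (a joint): presence pad in the floor of pocket slot2, 8 by 40 mm, orange, sprung very lightly (0.5 N): 0 while a plate stands in the pocket, rises to 0.003 m above the floor when it is empty
- clamp: aluminium spring clamp fixed to the bench, base 130 mm (x) by 110 mm (y), 70 mm high; origin on the underside, below the slot. The slot runs along clamp y, open at the top, between a fixed aluminium cheek (+x side) and a blue sprung jaw (-x side); plate thickness goes along clamp x, width along y. End walls, 60 mm high, leave 68 mm in y for the 60 mm plate
- cheek (a point): top of the fixed cheek in the plane of its clamping face, 10 mm to +x of the clamp's origin, middle of its length, 70 mm above the bench; axes as the clamp's. The flat face begins 8 mm below this point; above, a chamfer recedes 4 mm to +x at the top. A clamped plate lies flat on this face, its centre half its thickness to -x of here
- jaw (a joint): travel of the blue jaw, m: 0 at rest (7 mm gap to the cheek), growing as it opens to -x, at most 0.014; a plate t mm thick flat on the cheek makes it read (t - 7)/1000. Spring 1.7 N at rest, 2.5 N at 5 mm. The jaw's upper 20 mm slope away, 10 mm back at the top, so the mouth is 17 mm wide from the jaw's top edge to the cheek's plane, and a plate pushed down wedges it open
- seat (a joint): how far the orange sprung seat in the slot is pressed, m: 0 untouched, 0.006 on the hard stop (home). The stop is set anew at every start: a home plate has its lower edge 18 to 36 mm above the bench. Seat spring 0.9 N untouched, 1.8 N pressed; the jaw's grip keeps a home plate down. Pushing in takes about 4 to 12 N, then the force rises steeply on the stop
- spool: bystander: green solder spool lying flat, 68 mm across, 24 mm high, origin at the centre of its underside
- cap: bystander: white round plastic cap, open upward, 68 mm across, 18 mm high, origin at the centre of its underside
- flux: bystander: amber glass jar with a black lid, 44 mm across, 50 mm high, origin at the centre of its underside
- driver: bystander: screwdriver with a red handle lying on the bench, about 200 mm long along its x axis, 26 mm high, origin under its middle
- brush: bystander: flat brush with a wooden handle lying on the bench, about 200 mm long along its x axis, 20 mm high, origin under its middle
- module: bystander: small circuit module with a dark finned heat sink, 50 by 35 mm, 23 mm high, origin at the centre of its underside
Mind the look-alikes: they are no part of the job. Leave any brown or pink look-alike of the clamp alone.

How it is judged:
At the end, for the whole second after the job is handed in: The 12 mm plate stands in the clamp at rest: the seat is pressed at least 5 of its 6 mm and the jaw is held open 3.8 to 6.2 mm (9 mm gives 2, 15 mm gives 8). The other two plates stand in rack pockets (the pads of at least two pockets are down, below 1 mm) (value of joint seat above 0.005 m and value of joint jaw between 0.0038 and 0.0062 m and velocity of joint each of seat, jaw below 0.01 m/s and (value of joint each of pocket0, pocket1 below 0.001 m or value of joint each of pocket0, pocket2 below 0.001 m or value of joint each of pocket1, pocket2 below 0.001 m)); the robot touches nothing.
It fails at once if the clamp is loaded with more than 30 N (contact force between clamp and anything else above 30 N).
It fails at once if a bystander is moved more than 20 mm (distance of any of spool, cap, flux, driver, brush, module from where it was at the start of the episode above 0.02 m).
It also fails if it takes over 50 s, if anything falls off the work surface, if the arm or the gripper's body presses on something with over 40 N, if the wrist force passes 120 N, or if a joint passes its speed limit or range.

ROBOT

A 6-joint arm with a two-finger parallel gripper is mounted at the origin on the work surface. World frame = base frame: x ahead of the robot, y to its left, z up, the work surface at z = 0. Lengths are in m, angles in rad, forces in N, time in s.
With the tool pointing down it reaches from about 0.35 to 0.95 m from the base axis. Payload 17.4 kg.
Tool frame: the origin (TCP) lies midway between the tips of the shut fingers; the grasp point (between the pads) lies 19 mm behind it; z points along the fingers, y is the direction in which the jaws open and shut (so a half turn about z gives the same grasp; the last joint's range is limited). The gripper opens to 93 mm and grips with 3 to 60 N. Pads are 15 mm wide; open, the fingers measure 128 mm over their backs; the gripper's body (75 mm by 188 mm) begins 65 mm behind the grasp point.
Start: joints at [-1.258, 0.116, 1.442, -0, 1.584, -0.038], TCP at [0.232, -0.634, 0.219] pointing down, gripper open.
Joint ranges: [-2.83, 2.83], [-0.83, 2.19], [0.07, 2.5], [-1.14, 4.28], [0.01, 3], [-2.97, 2.97]. Speed limits (rad/s): [1.89, 1.89, 2.22, 3.14, 3.14, 3.14].

INTERFACE

Orientations are given as [roll, pitch, yaw] about the fixed x, y, z axes, in that order (R = Rz(yaw) Ry(pitch) Rx(roll)).
In Python, from cell import * gives the robot as it stands.
- The arm moves only by the shell command python3 -m inch 'ROWS' [OPENING]. ROWS is JSON, a list that holds one entry, the list of rows, each a list of 6 numbers: the shift along the tool's x, y, z normalised to -1 to 1, where 1 is 8 cm, then the turn, a rotation vector about the tool's x, y, z normalised to -1 to 1, where 1 is 90 degrees. In form: [[[tx, ty, tz, ax, ay, az], ...]]. A call has 1 to 12 rows; each row is the pose to reach, as a shift and turn from the pose measured when the call began, along the tool's axes at that moment; what a row does not reach only later rows make up. A row lasts 1/10 s, in which the tool goes at most 50 mm and 8.59 degrees, less where a joint would pass 70% of its speed; a pose out of reach is approached as far as the arm can. A call with a number of a shift or a turn outside -1 to 1 is refused whole. A call with a gripper value outside its range is refused whole. OPENING is the gripper command: -1 is shut, 1 is fully open, values between are in proportion, set as the call begins (- or left out, the last holds). The fingers move at their own pace and stop on an object; the grip force is fixed at half the most. Time passes only in rows, so rows that repeat a pose let the fingers close. It gives the time, the measured TCP pose, the force and the opening at its end, in the units of the state.
- sense(): the state, without advancing time (a new reading comes with each control period).
- grab_frame(name): name is "scene" or "top" or "wrist"; returns a dict with "pixels" (384x512x3 uint8, red, green, blue), "depth" (384x512 float32, m along the optical axis (not along the pixel's ray), 0 where there is no reading), "K" (3x3 intrinsics, pixels), "rvec" (rotation vector, rad) and "tvec" (3), from world to camera coordinates, as OpenCV has them. Camera axes: x right, y down, z forward; pixel columns grow to the right and rows downward; lengths in m; the calibration is good to about 2 mm. A picture is of the moment at which its call begins.
- close_job(): hands the job in, once; it reports no verdict.
The state is a dict: "time_s": time; "q": joint angles; "dq": joint speeds; "joint_torque": joint torques, N m; "tcp_pos": TCP position; "tool_rot": TCP orientation; "contact_force": force on the tool from outside, world axes, zero at the start; "wrist_torque": the same for the moment, N m; "width": finger opening in m.
Only numpy, scipy, OpenCV 4.12 (cv2) and the standard library are available. Lean on these libraries where they do the work, as an engineer would, in place of code of your own. Each camera call takes 0.05 s, during which the arm holds its last target. There are 200 camera calls.

## Working session

There is one attempt and no reset: what is moved stays moved. The work goes in short steps, Python scripts to look and compute and a shell command to move; the robot and the scene stay as the last step left them, time stands still between calls to the robot, and variables do not carry over. Pictures are saved under pics/ and viewed, about 8 in all and at most 12, crops included, and the job is handed in when it is done.

```bash
ls; mkdir -p pics
python3 - <<'E'
from cell import *
import cv2,numpy as np
s=sense();print({k:np.round(v,3).tolist() for k,v in s.items()})
for n in("top","scene"):
    f=grab_frame(n);np.savez(f"{n}.npz",**f)
    print(n,f["K"].tolist(),np.ravel(f["rvec"]),np.ravel(f["tvec"]))
    cv2.imwrite(f"pics/{n}0.png",f["pixels"][:,:,::-1])
E
```

```text
pics
{'time_s': 0.0, 'q': [-1.258, 0.116, 1.442, -0.0, 1.584, -0.038], 'dq': [0.001, 0.002, 0.0, 0.0, 0.0, 0.0], 'joint_torque': [0.003, -72.127, -62.261, 0.078, 0.024, -0.0], 'tcp_pos': [0.232, -0.634, 0.218], 'tool_rot': [-3.14, -0.0, 0.351], 'contact_force': [0.225, 0.415, -0.875], 'wrist_torque': [0.006, 0.035, -0.042], 'width': 0.093}
top [[404.88016219005885, 0.0, 259.4385386338885], [0.0, 404.88016219005885, 192.40420086258192], [0.0, 0.0, 1.0]] [ 2.17235447 -2.15420147  0.12108145] [0.00521798 0.52927773 1.38045808]
scene [[489.3503665666111, 0.0, 252.6059016174048], [0.0, 489.3503665666111, 196.19976928916446], [0.0, 0.0, 1.0]] [ 2.26463003  0.77496369 -0.32980426] [-0.38934847 -0.19228763  1.68764139]
```

View pics/top0.png

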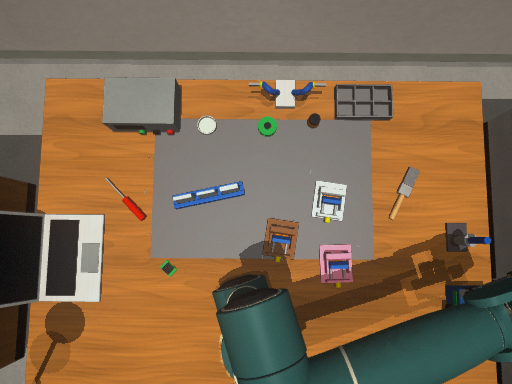

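View pics/scene0.png

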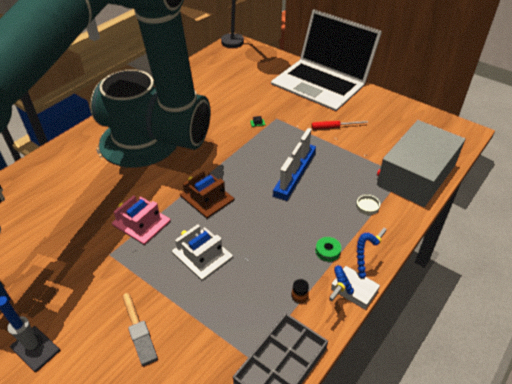

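The top view shows clamp candidates: aluminium (329,201), brown (281,239) and pink (337,264). I choose the aluminium one. The rack with three plates is at (208,195). Next I measure both and check with one crop.

```bash
cat > h.py <<'E'
import numpy as np,cv2
def cloud(f):
    d=f["depth"];v,u=np.mgrid[:d.shape[0],:d.shape[1]];K=f["K"]
    c=np.stack([(u-K[0,2])/K[0,0]*d,(v-K[1,2])/K[1,1]*d,d],-1)
    R=cv2.Rodrigues(np.asarray(f["rvec"],float))[0]
    return (c-np.ravel(f["tvec"]))@R
def ray(f,uv,z):
    R=cv2.Rodrigues(np.asarray(f["rvec"],float))[0];t=np.ravel(f["tvec"]);C=-R.T@t
    uv=np.atleast_2d(uv).astype(float);r=np.c_[uv,np.ones(len(uv))]@np.linalg.inv(f["K"]).T@R
    return (C+r*((z-C[2])/r[:,2])[:,None])[:,:2]
def big(m):
    n,l,s,c=cv2.connectedComponentsWithStats(m.astype(np.uint8));return l==1+np.argmax(s[1:,4])
def rect(p):
    return cv2.minAreaRect(p.astype(np.float32))
E
python3 - <<'E'
from h import *
f=np.load("top.npz");im=f["pixels"];h=cv2.cvtColor(im,cv2.COLOR_RGB2HSV);P=cloud(f)
print("cam",-cv2.Rodrigues(f["rvec"])[0].T@f["tvec"])
sub=np.zeros(im.shape[:2],bool);sub[175:215,165:255]=1
blue=(h[...,0]>100)&(h[...,0]<130)&(h[...,1]>120)&sub
print("blue px",blue.sum())
pl=sub&(P[...,2]>.08);print("plates z",np.percentile(P[pl][:,2],[5,50,95]),rect(P[pl][:,:2]))
pr=sub&(P[...,2]>.02)&(P[...,2]<.04);print("rack",rect(P[pr][:,:2]),np.median(P[pr][:,2]))
v,u=np.nonzero(blue|pl);
print("rackray",rect(ray(f,np.c_[u,v],.03)))
n,l,s,c=cv2.connectedComponentsWithStats(pl.astype(np.uint8))
for i in range(1,n):print(s[i],rect(P[l==i][:,:2]))
sub[:]=0;sub[172:230,300:358]=1
for lo,hi in((.004,.09),(.05,.09),(.063,.08)):
    m=big(sub&(P[...,2]>lo)&(P[...,2]<hi));r=rect(P[m][:,:2]);print("clamp",lo,r,cv2.boxPoints(r).tolist(),np.median(P[m][:,2]))
a=cv2.resize(im[165:235,165:265],None,fx=6,fy=6,interpolation=2);b=cv2.resize(im[170:230,295:365],None,fx=8,fy=8,interpolation=2)
o=np.zeros((480+0,800,3),np.uint8)
o=np.zeros((600,800,3),np.uint8);a=cv2.resize(a,(400,280));b=cv2.resize(im[170:235,295:365],(560,520),interpolation=2)
o[:280,:400]=a;o[80:600,240:800]=b
cv2.imwrite("pics/c1.png",o[:,:,::-1])
E
```

```text
cam [0.37107533 0.00821639 1.43110525]
blue px 530
plates z [0.08579124 0.10515396 1.43110525] ((0.49440157413482666, 0.12646152079105377), (0.3142879605293274, 0.13411995768547058), 66.90503692626953)
rack ((0.5204116702079773, 0.1889229714870453), (0.04766404628753662, 0.24820342659950256), 12.254289627075195) 0.029685432004028716
rackray ((0.5200285315513611, 0.1818993240594864), (0.30515769124031067, 0.12753477692604065), 88.06995391845703)
[199 176   1   1   1] ((0.3710753321647644, 0.008216386660933495), (0.0, 0.0), 0.0)
[247 178   1   1   1] ((0.3710753321647644, 0.008216386660933495), (0.0, 0.0), 0.0)
[201 184   1   1   1] ((0.3710753321647644, 0.008216386660933495), (0.0, 0.0), 0.0)
[219 184  19   9 102] ((0.5375191569328308, 0.11211710423231125), (0.015868501737713814, 0.05905862897634506), 12.776405334472656)
[254 186   1   1   1] ((0.3710753321647644, 0.008216386660933495), (0.0, 0.0), 0.0)
[196 189  19   7  68] ((0.5210061073303223, 0.18873031437397003), (0.009950358420610428, 0.06006067991256714), 12.37604808807373)
[240 193   1   1   1] ((0.3710753321647644, 0.00821638
[... 1162 characters left out ...]
4], [0.44162076711654663, -0.15495172142982483]] 0.02263742867581471
clamp 0.05 ((0.5111203193664551, -0.23559100925922394), (0.08482956886291504, 0.07140848785638809), 82.62584686279297) [[0.47026750445365906, -0.27307242155075073], [0.5410853624343872, -0.28223755955696106], [0.5519731044769287, -0.19810959696769714], [0.48115527629852295, -0.18894445896148682]] 0.06736530953010994
clamp 0.063 ((0.531415581703186, -0.23837323486804962), (0.0845329537987709, 0.022374719381332397), 81.69223022460938) [[0.5142385363578796, -0.2785797119140625], [0.5363784432411194, -0.2818126380443573], [0.5485926270484924, -0.19816675782203674], [0.5264527201652527, -0.19493383169174194]] 0.07009466961617049
```

View pics/c1.png

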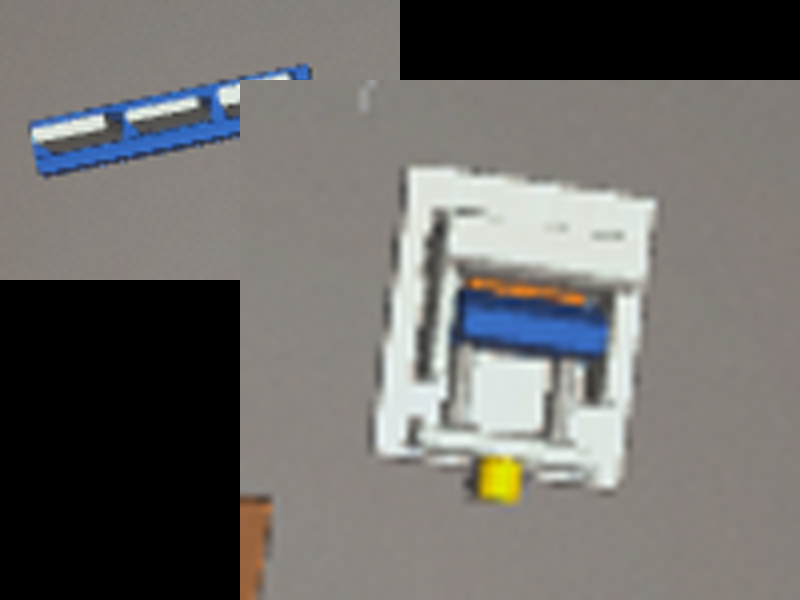

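The aluminium clamp is confirmed: blue jaw on the -x side, orange seat line next to the cheek, yaw about -8°. The plates' tops in the rack look about 16, 10 and 12 mm for slots 0, 1 and 2. I move towards the middle of the rack first.

```bash
for i in 1 2 3 4 5 6 7 8; do :; done
python3 -m inch '[[[0.4,-0.45,0,0,0,0],[0.77,-0.94,0,0,0,0]]]' 1
python3 -m inch '[[[0.4,-0.45,0,0,0,0],[0.77,-0.94,0,0,0,0]]]'
python3 -m inch '[[[0.4,-0.45,0,0,0,0],[0.77,-0.94,0,0,0,0]]]'
python3 -m inch '[[[0.4,-0.45,0,0,0,0],[0.77,-0.94,0,0,0,0]]]'
python3 -m inch '[[[0.4,-0.45,0,0,0,0],[0.77,-0.94,0,0,0,0]]]'
python3 -m inch '[[[0.4,-0.45,0,0,0,0],[0.77,-0.94,0,0,0,0]]]'
```

```text
time_s: 0.3
tcp_pos: [0.2639, -0.5411, 0.2166]
tool_rot: [-3.139, -0.0, 0.349]
contact_force: [0.6, 0.1, -0.0]
width: 0.0928
time_s: 0.5
tcp_pos: [0.2962, -0.4475, 0.2162]
tool_rot: [-3.138, -0.0, 0.349]
contact_force: [1.3, -0.1, -0.2]
width: 0.0927
time_s: 0.7
tcp_pos: [0.3286, -0.3538, 0.216]
tool_rot: [-3.137, -0.0, 0.349]
contact_force: [1.3, 0.5, 0.3]
width: 0.0928
time_s: 0.9
tcp_pos: [0.361, -0.2602, 0.2161]
tool_rot: [-3.137, -0.0, 0.348]
contact_force: [0.3, -0.6, -1.1]
width: 0.093
time_s: 1.1
tcp_pos: [0.3933, -0.1665, 0.2164]
tool_rot: [-3.137, -0.0, 0.348]
contact_force: [0.8, -0.0, -0.6]
width: 0.093
time_s: 1.3
tcp_pos: [0.4257, -0.0728, 0.2167]
tool_rot: [-3.138, -0.001, 0.348]
contact_force: [0.9, -0.6, 0.3]
width: 0.093
```

```bash
python3 -m inch '[[[0.4,-0.45,0,0,0,0],[0.74,-0.89,0,0,0,0]]]'
python3 -m inch '[[[0.4,-0.45,0,0,0,0],[0.74,-0.89,0,0,0,0]]]'
python3 -m inch '[[[0.74,-0.89,0,0,0,-0.1],[0.74,-0.89,0,0,0,-0.18],[0.74,-0.89,0,0,0,-0.27],[0.74,-0.89,0,0,0,-0.36],[0.74,-0.89,0,0,0,-0.45],[0.74,-0.89,0,0,0,-0.54],[0.74,-0.89,0,0,0,-0.63],[0.74,-0.89,0,0,0,-0.72],[0.74,-0.89,0,0,0,-0.81],[0.74,-0.89,0,0,0,-0.9],[0.74,-0.89,0,0,0,-0.915],[0.74,-0.89,0,0,0,-0.915]]]'
python3 - <<'E'
from cell import *
from h import *
f=grab_frame("wrist");np.savez("w1.npz",**f);P=cloud(f)
cv2.imwrite("pics/w1.png",f["pixels"][:,:,::-1])
print(sense()["q"])
m=(P[...,2]>.095)&(P[...,2]<.115)
n,l,s,c=cv2.connectedComponentsWithStats(m.astype(np.uint8))
for i in range(1,n):
    if s[i,4]>100:print(s[i],np.median(P[l==i][:,2]),rect(P[l==i][:,:2]))
E
```

```text
time_s: 1.5
tcp_pos: [0.4573, 0.0167, 0.217]
tool_rot: [-3.138, -0.001, 0.348]
contact_force: [1.3, -0.9, -0.0]
width: 0.0932
time_s: 1.7
tcp_pos: [0.4889, 0.1062, 0.2172]
tool_rot: [-3.138, -0.001, 0.349]
contact_force: [0.5, -0.8, 0.8]
width: 0.0927
time_s: 2.9
tcp_pos: [0.5202, 0.1933, 0.2174]
tool_rot: [3.141, -0.004, 1.783]
contact_force: [-0.4, 0.3, 0.1]
width: 0.0934
[ 0.30762639 -0.14704924  1.70368039  0.00401839  1.58422472  0.0960428 ]
[488  80  24  59 754] 0.10408762687097778 ((0.7523623108863831, 0.3216627538204193), (0.021953968331217766, 0.05918579921126366), 24.572927474975586)
[249  85  12  62 739] 0.10618310363757695 ((0.5043630599975586, 0.26408153772354126), (0.011509883217513561, 0.059734269976615906), 12.423688888549805)
[251 161   8  55 432] 0.10611518367119 ((0.5207501649856567, 0.18862660229206085), (0.007859605364501476, 0.05949024856090546), 11.968554496765137)
[249 227  13  49 634] 0.10593145698905956 ((0.5376819968223572, 0.11257784068584442), (0.014495267532765865, 0.060926403850317), 11.927438735961914)
```

View pics/w1.png

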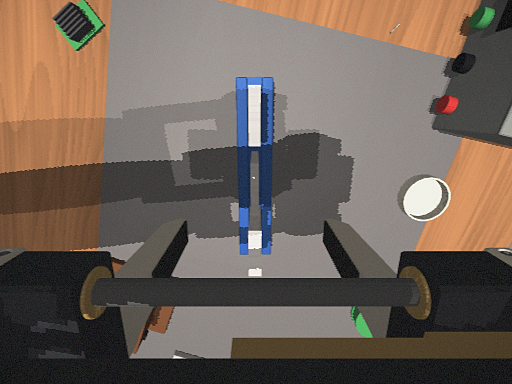

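The wrist view shows the rack end-on: slot2's plate at (253,115), slot1 at (254,190), slot0 at (255,240). Depth gives top widths of about 11.5, 7.9 and 14.5 mm, so slot2 is the likely one. I pinch the middle plate first as a reference, then slot2.

```bash
python3 -m inch '[[[-0.056,0,0.5,0,0,0],[-0.056,0,1,0,0,0],[-0.056,0,1,0,0,0]]]' 0
python3 -m inch '[[[0,0,0.5,0,0,0],[0,0,0.84,0,0,0],[0,0,0.84,0,0,0]]]'
python3 -m inch '[[[0,0,0,0,0,0],[0,0,0,0,0,0],[0,0,0,0,0,0],[0,0,0,0,0,0],[0,0,0,0,0,0],[0,0,0,0,0,0]]]' -1
python3 -m inch '[[[0,0,0,0,0,0],[0,0,0,0,0,0],[0,0,0,0,0,0]]]'
```

```text
time_s: 3.25
tcp_pos: [0.5189, 0.1885, 0.1323]
tool_rot: [-3.135, -0.003, 1.78]
contact_force: [-0.3, -0.3, -0.6]
width: 0.0739
time_s: 3.55
tcp_pos: [0.5173, 0.1883, 0.0634]
tool_rot: [-3.13, -0.003, 1.778]
contact_force: [0.2, -0.4, 0.0]
width: 0.0498
time_s: 4.15
tcp_pos: [0.5176, 0.1884, 0.0641]
tool_rot: [-3.131, -0.003, 1.778]
contact_force: [-0.4, -0.2, 4.9]
width: 0.0089
time_s: 4.45
tcp_pos: [0.5176, 0.1884, 0.0641]
tool_rot: [-3.131, -0.003, 1.778]
contact_force: [-0.6, 0.5, 1.6]
width: 0.0091
```

```bash
python3 -m inch '[[[0,0,0,0,0,0],[0,0,0,0,0,0],[0,0,0,0,0,0],[0,0,0,0,0,0]]]' 0
python3 -m inch '[[[0,0,-0.4,-0.007,0,0],[0,0,-0.9,-0.007,0,0],[0,0,-0.9,-0.007,0,0]]]'
```

```text
time_s: 4.85
tcp_pos: [0.5175, 0.1884, 0.064]
tool_rot: [-3.131, -0.003, 1.778]
contact_force: [-0.7, -0.2, -0.2]
width: 0.0361
time_s: 5.15
tcp_pos: [0.5201, 0.1889, 0.1415]
tool_rot: [3.134, -0.004, 1.778]
contact_force: [0.4, 0.2, -0.4]
width: 0.0465
```

```bash
python3 -m inch '[[[0.5,0,0,0.004,0,-0.003],[0.96,0,0,0.004,0,-0.003],[0.96,0,0,0.004,0,-0.003],[0.96,0,0,0.004,0,-0.003]]]'
python3 -m inch '[[[0,0,0.4,0,0,0],[0,0,0.8,0,0,0],[0,0,0.86,0,0,0],[0,0,0.86,0,0,0]]]'
```

```text
time_s: 5.55
tcp_pos: [0.5041, 0.2644, 0.1412]
tool_rot: [3.141, -0.003, 1.784]
contact_force: [-0.3, 0.0, -0.1]
width: 0.0465
time_s: 5.95
tcp_pos: [0.5039, 0.2638, 0.072]
tool_rot: [-3.141, -0.003, 1.783]
contact_force: [0.1, 0.0, 0.5]
width: 0.0465
```

```bash
python3 -m inch '[[[0,0,0,0,0,0],[0,0,0,0,0,0],[0,0,0,0,0,0],[0,0,0,0,0,0],[0,0,0,0,0,0],[0,0,0,0,0,0],[0,0,0,0,0,0],[0,0,0,0,0,0]]]' -1
```

```text
time_s: 6.75
tcp_pos: [0.5041, 0.2639, 0.0724]
tool_rot: [-3.141, -0.003, 1.783]
contact_force: [-0.5, -0.4, 5.7]
width: 0.0118
```

The reading is 11.8 mm against 9.1 mm for the reference, so this is the 12 mm plate. I lift it and carry it past the clamp so the wrist camera can see the clamp from close up.

```bash
python3 -m inch '[[[0,0,-0.2,0,0,0],[0,0,-0.6,0,0,0],[0,0,-1,0,0,0],[0,0,-1,0,0,0]]]'
python3 -m inch '[[[0,0,-0.5,0,0,0],[0,0,-1,0,0,0],[0,0,-1,0,0,0]]]'
python3 -m inch '[[[-0.4,-0.08,0,0,0,0],[-0.93,-0.18,0,0,0,0]]]'
python3 -m inch '[[[-0.46,-0.09,0,0,0,0],[-0.93,-0.18,0,0,0,0]]]'
python3 -m inch '[[[-0.46,-0.09,0,0,0,0],[-0.93,-0.18,0,0,0,0]]]'
python3 -m inch '[[[-0.46,-0.09,0,0,0,0],[-0.93,-0.18,0,0,0,0]]]'
python3 -m inch '[[[-0.46,-0.09,0,0,0,0],[-0.93,-0.18,0,0,0,0]]]'
python3 -m inch '[[[-0.46,-0.09,0,0,0,0],[-0.93,-0.18,0,0,0,0]]]'
python3 -m inch '[[[-0.46,-0.09,0,0,0,0],[-0.93,-0.18,0,0,0,0]]]'
python3 -m inch '[[[-0.46,-0.09,0,0,0,0.08],[-0.92,-0.18,0,0,0,0.16],[-0.92,-0.18,0,0,0,0.227],[-0.92,-0.18,0,0,0,0.227],[-0.92,-0.18,0,0,0,0.227]]]'
python3 - <<'E'
from cell import *
from h import *
f=grab_frame("wrist");np.savez("w2.npz",**f)
cv2.imwrite("pics/w2.png",f["pixels"][:,:,::-1])
s=sense();print(s["q"],s["tcp_pos"],s["width"])
E
```

```text
time_s: 7.15
tcp_pos: [0.5056, 0.2643, 0.1579]
tool_rot: [3.136, -0.004, 1.783]
contact_force: [-0.1, -0.1, -1.3]
width: 0.0117
time_s: 7.45
tcp_pos: [0.5063, 0.2644, 0.2438]
tool_rot: [3.129, -0.006, 1.783]
contact_force: [0.4, 0.6, -1.1]
width: 0.012
time_s: 7.65
tcp_pos: [0.5076, 0.1888, 0.2427]
tool_rot: [3.129, -0.006, 1.786]
contact_force: [0.8, 0.5, -1.9]
width: 0.0119
time_s: 7.85
tcp_pos: [0.5088, 0.1117, 0.241]
tool_rot: [3.13, -0.006, 1.786]
contact_force: [0.4, 0.0, -1.9]
width: 0.012
time_s: 8.05
tcp_pos: [0.5101, 0.0344, 0.2393]
tool_rot: [3.131, -0.006, 1.787]
contact_force: [0.2, -0.1, -1.9]
width: 0.0122
time_s: 8.25
tcp_pos: [0.5113, -0.0429, 0.2376]
tool_rot: [3.133, -0.007, 1.787]
contact_force: [1.3, 0.6, -1.2]
width: 0.0118
time_s: 8.45
tcp_pos: [0.5125, -0.1201, 0.2358]
tool_rot: [3.134, -0.008, 1.787]
contact_force: [0.1, -0.1, -1.9]
width: 0.0119
time_s: 8.65
tcp_pos: [0.5138, -0.1974, 0.2341]
tool_rot: [3.135, -0.008, 1.786]
contact_force: [1.3, -0.1, -1.8]
width: 0.0117
time_s: 8.85
tcp_pos: [0.515, -0.2747, 0.2322]
tool_rot: [3.136, -0.009, 1.786]
contact_force: [0.6, 0.4, -1.1]
width: 0.0114
time_s: 9.35
tcp_pos: [0.5165, -0.3492, 0.2306]
tool_rot: [3.14, -0.011, 1.433]
contact_force: [0.7, -0.0, -1.6]
width: 0.0121
[-0.64019434  0.00350233  1.53928294  0.01057214  1.60264761 -0.50231524] [ 0.51660176 -0.34900866  0.23096421] 0.012024392155315063
```

View pics/w2.png

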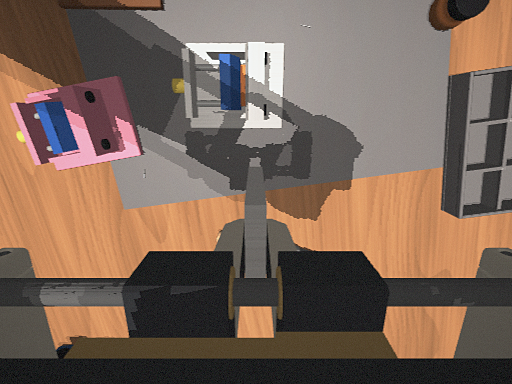

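The wrist view shows the aluminium clamp at (234,85), with jaw at 231 and orange seat at 243, and the plate held at (255,200). I refine the cheek's pose from the depth.

Run:
```python
from h import *
f=np.load("w2.npz");im=f["pixels"];h=cv2.cvtColor(im,cv2.COLOR_RGB2HSV);P=cloud(f)
sub=np.zeros(im.shape[:2],bool);sub[35:135,180:290]=1
m=big(sub&(P[...,2]>.0685)&(P[...,2]<.073));r=rect(P[m][:,:2]);print("cheek top",r,np.median(P[m][:,2]),cv2.boxPoints(r).tolist())
m=big(sub&(P[...,2]>.004)&(P[...,2]<.09));r=rect(P[m][:,:2]);print("clamp",r)
b=big(sub&(h[...,0]>100)&(h[...,0]<130)&(h[...,1]>120)&(P[...,2]>.03));r=rect(P[b][:,:2]);print("jaw",r,cv2.boxPoints(r).tolist(),np.percentile(P[b][:,2],[2,50,98]))
# transverse profile along clamp x
th=np.radians(-8.2);ex=np.array([np.cos(th),np.sin(th)]);ey=np.array([-ex[1],ex[0]])
o=np.array([.5164,-.2362]);Q=(P[...,:2]-o);X=Q@ex;Y=Q@ey
s=sub&(abs(Y)<.02)&(abs(X)<.05)
for a in np.arange(-.04,.035,.002):
    k=s&(X>=a)&(X<a+.002)
    if k.any():print(round(a*1e3),np.round(np.median(P[k][:,2])*1e3,1),np.median(im[k],axis=0).astype(int))
# plate in hand yaw: face edges at heights
q=np.zeros_like(sub);q[150:280,235:275]=1
q&=(P[...,2]>.155)&(P[...,2]<.185)
if q.any():print("plate low", rect(P[q][:,:2]),q.sum())
# end walls: z about 60
e=sub&(abs(P[...,2]-.06)<.003)&(abs(X)<.06);print("walls Y",np.percentile(Y[e],[1,10,25,50,75,90,99]).round(4))
```

```text
cheek top ((0.5329928994178772, -0.23901085555553436), (0.08318457752466202, 0.01953107677400112), 82.50352478027344) 0.0702107707074154 [[0.5178844928741455, -0.2789735794067383], [0.5372486114501953, -0.2815217077732086], [0.5481013059616089, -0.19904813170433044], [0.5287371873855591, -0.1965000033378601]]
clamp ((0.5031765699386597, -0.23565024137496948), (0.10905129462480545, 0.13599371910095215), 81.9278793334961)
jaw ((0.5100793242454529, -0.2361561506986618), (0.07099676132202148, 0.03967348113656044), 86.2097396850586) [[0.48793935775756836, -0.2702656090259552], [0.5275260806083679, -0.27288818359375], [0.5322192907333374, -0.2020466923713684], [0.49263256788253784, -0.1994241178035736]] [0.05178097 0.0693766  0.07177574]
-40 12.4 [114 111 108]
-38 12.6 [116 112 109]
-36 12.3 [117 114 110]
-34 12.6 [113 112 109]
-32 12.7 [74 79 93]
-30 32.0 [ 86  89 108]
-26 70.1 [56 69 91]
-24 70.3 [ 37  66 106]
-22 70.5 [ 49  76 123]
-20 70.3 [ 48  73 119]
-18 70.2 [ 46  68 110]
-16 70.2 [ 51  77 125]
-14 70.3 [ 43  64 105]
-12 67.7 [29 49 83]
-10 63.8 [31 51 86]
-8 59.7 [32 51 85]
-6 55.7 [30 52 88]
-4 51.1 [62 52 73]
-2 32.3 [169  98  57]
0 32.5 [168  98  55]
2 32.6 [145 101  81]
4 64.2 [105 108 107]
6 66.6 [105 103  99]
8 69.7 [181 176 170]
10 70.3 [175 169 164]
12 70.3 [170 165 160]
14 70.2 [171 166 162]
16 70.3 [175 170 164]
18 70.3 [223 225 219]
20 69.9 [242 243 241]
22 70.5 [172 166 160]
24 70.3 [244 245 243]
26 70.3 [207 208 201]
28 12.3 [163 155 151]
30 12.3 [164 159 154]
32 12.4 [161 156 151]
34 12.3 [172 167 161]
plate low ((0.5216254591941833, -0.31872794032096863), (0.0006485925987362862, 0.011490289121866226), 81.40873718261719) 70
walls Y [-0.04   -0.0387 -0.0353  0.015   0.0354  0.0377  0.039 ]
```

The clamp's face plane and jaw tip agree in both views, with the seat top at 32.5 mm, so home should put the plate's lower edge near 26.5 mm. I move above the slot.

```bash
python3 -m inch '[[[0.35,-0.06,0,0,-0.007,0],[0.7,-0.12,0.2,0,-0.007,0],[0.7,-0.12,0.2,0,-0.007,0]]]'
python3 -m inch '[[[0.35,-0.06,0.1,0,0,0],[0.69,-0.12,0.3,0,0,0],[0.69,-0.12,0.6,0,0,0],[0.69,-0.12,0.6,0,0,0],[0.69,-0.12,0.6,0,0,0]]]'
```

```text
time_s: 9.7
tcp_pos: [0.5145, -0.2886, 0.2142]
tool_rot: [3.141, -0.001, 1.438]
contact_force: [0.2, 0.3, -0.7]
width: 0.0118
time_s: 10.2
tcp_pos: [0.5124, -0.2326, 0.1669]
tool_rot: [3.141, -0.001, 1.44]
contact_force: [-0.3, -0.2, -1.7]
width: 0.0119
```

```bash
python3 -m inch '[[[-0.043,0.018,0.12,0,0,0.0045],[-0.043,0.018,0.25,0,0,0.0045],[-0.043,0.018,0.25,0,0,0.0045],[-0.043,0.018,0.25,0,0,0.0045]]]'
python3 - <<'E'
from cell import *
from h import *
f=grab_frame("scene");g=grab_frame("wrist");np.savez("s3.npz",**f)
a=f["pixels"][190:290,140:260];b=g["pixels"][100:290,150:370]
o=np.hstack([cv2.resize(a,(420,350),interpolation=2),cv2.resize(b,(380,350),interpolation=2)])
cv2.imwrite("pics/s3.png",o[:,:,::-1]);s=sense();print(s["tcp_pos"],s["tool_rot"])
E
```

```text
time_s: 10.6
tcp_pos: [0.5132, -0.2364, 0.1466]
tool_rot: [-3.141, -0.001, 1.433]
contact_force: [-0.5, 0.1, -1.9]
width: 0.0117
[ 0.51344434 -0.23633935  0.14721889] [ 3.14087770e+00 -1.14149843e-03  1.43267059e+00]
```

View pics/s3.png

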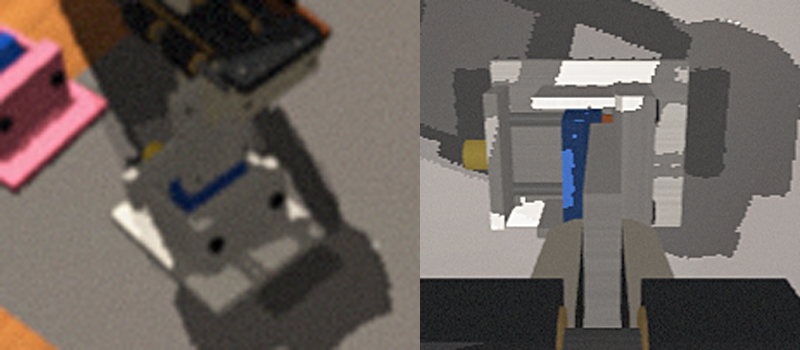

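The wrist crop shows the plate lined up between the jaw (crop 572) and the cheek (crop 640), clear of both end walls. I descend gently and watch the force.

```bash
python3 -m inch '[[[0,0,0.09,0,0,0],[0,0,0.18,0,0,0],[0,0,0.25,0,0,0],[0,0,0.28,0,0,0],[0,0,0.28,0,0,0]]]'
```

```text
time_s: 11.2
tcp_pos: [0.5135, -0.2363, 0.1245]
tool_rot: [3.141, -0.001, 1.433]
contact_force: [0.8, 0.1, -2.4]
width: 0.012
```

```bash
python3 -m inch '[[[0,0,0.04,0,0,0],[0,0,0.08,0,0,0],[0,0,0.12,0,0,0],[0,0,0.12,0,0,0]]]'
```

```text
time_s: 11.6
tcp_pos: [0.5134, -0.2362, 0.1142]
tool_rot: [3.141, -0.001, 1.433]
contact_force: [2.7, -0.7, -3.2]
width: 0.0118
```

```bash
python3 -m inch '[[[0,0,0.06,0,0,0],[0,0,0.12,0,0,0],[0,0,0.17,0,0,0],[0,0,0.17,0,0,0]]]'
```

```text
time_s: 12.0
tcp_pos: [0.513, -0.236, 0.0996]
tool_rot: [-3.141, -0.002, 1.433]
contact_force: [3.2, -0.4, -4.4]
width: 0.0118
```

```bash
python3 -m inch '[[[0,0,0.03,0,0,0],[0,0,0.05,0,0,0],[0,0,0.05,0,0,0],[0,0,0.05,0,0,0]]]'
```

```text
time_s: 12.4
tcp_pos: [0.513, -0.236, 0.0956]
tool_rot: [-3.14, -0.002, 1.433]
contact_force: [3.4, -0.4, -2.6]
width: 0.0119
```

```bash
python3 -m inch '[[[0,0,0.02,0,0,0],[0,0,0.03,0,0,0],[0,0,0.03,0,0,0]]]'
```

```text
time_s: 12.7
tcp_pos: [0.5131, -0.236, 0.0932]
tool_rot: [-3.141, -0.002, 1.433]
contact_force: [4.0, -1.5, -0.5]
width: 0.0121
```

```bash
python3 -m inch '[[[0,0,0.012,0,0,0],[0,0,0.012,0,0,0],[0,0,0.012,0,0,0]]]'
```

```text
time_s: 13.0
tcp_pos: [0.5131, -0.236, 0.0925]
tool_rot: [-3.141, -0.002, 1.433]
contact_force: [1.1, 0.4, 5.7]
width: 0.0118
```

```bash
python3 -m inch '[[[0,0,0.008,0,0,0],[0,0,0.008,0,0,0],[0,0,0.008,0,0,0]]]'
```

```text
time_s: 13.3
tcp_pos: [0.5132, -0.2361, 0.0924]
tool_rot: [-3.141, -0.002, 1.433]
contact_force: [0.9, 0.8, 7.4]
width: 0.0116
```

```bash
python3 -m inch '[[[0,0,0.012,0,0,0],[0,0,0.014,0,0,0],[0,0,0.014,0,0,0]]]'
```

```text
time_s: 13.6
tcp_pos: [0.5133, -0.2361, 0.0924]
tool_rot: [3.141, -0.001, 1.433]
contact_force: [-1.3, 1.3, 12.9]
width: 0.0119
```

It is on the hard stop: TCP stationary at 92.4 mm (plate edge about 26 mm, as predicted) while the force climbed to 12.9 N. I release, rise, and check.

```bash
python3 -m inch '[[[0,0,0,0,0,0],[0,0,0,0,0,0],[0,0,0,0,0,0],[0,0,0,0,0,0],[0,0,0,0,0,0]]]' 0
python3 -m inch '[[[0,0,-0.3,0,0,0],[0,0,-0.7,0,0,0],[0,0,-1,0,0,0],[0,0,-1,0,0,0]]]'
python3 -m inch '[[[-0.5,0,-0.3,0,0,0],[-1,0,-0.3,0,0,0],[-1,0,-0.3,0,0,0]]]'
python3 -m inch '[[[-0.5,0,0,0,0,0],[-0.6,0,0,0,0,0],[-0.6,0,0,0,0,0],[-0.6,0,0,0,0,0]]]'
python3 - <<'E'
from cell import *
from h import *
f=grab_frame("wrist");t=grab_frame("top");c=grab_frame("scene");np.savez("w4.npz",**f)
o=np.hstack([cv2.resize(f["pixels"],(400,300),interpolation=cv2.INTER_AREA),cv2.resize(t["pixels"],(400,300),interpolation=cv2.INTER_AREA)])
o=np.vstack([o,np.hstack([cv2.resize(c["pixels"][190:280,140:260],(400,300),interpolation=2),cv2.resize(f["pixels"][20:155,165:345],(400,300),interpolation=2)])])
cv2.imwrite("pics/w4.png",o[:,:,::-1])
P=cloud(f);th=np.radians(-7.9);ex=np.array([np.cos(th),np.sin(th)]);ey=np.array([-ex[1],ex[0]])
Q=P[...,:2]-[.5164,-.2362];X=Q@ex;Y=Q@ey
k=(abs(X)<.03)&(abs(Y)<.04)&(P[...,2]>.1)&(P[...,2]<.16);print("plate top",np.median(P[k][:,2]),rect(P[k][:,:2]),np.percentile(X[k],[3,50,97]))
j=(abs(Y)<.02)&(abs(X)<.05)&(abs(P[...,2]-.07)<.0015)&(X<0);print("jaw top X",np.percentile(X[j],[2,98]))
P=cloud(t);m=(P[...,2]>.095)&(P[...,2]<.115);n,l,s,cc=cv2.connectedComponentsWithStats(m.astype(np.uint8))
for i in range(1,n):
    if 30<s[i,4]<200:print(s[i],rect(P[l==i][:,:2]))
d=np.abs(t["pixels"].astype(int)-np.load("top.npz")["pixels"]).sum(2)
h=lambda q:cv2.cvtColor(q,cv2.COLOR_RGB2HSV)
print(sense()["tcp_pos"],sense()["contact_force"])
E
```

```text
time_s: 14.1
tcp_pos: [0.5132, -0.2361, 0.0921]
tool_rot: [-3.141, -0.001, 1.433]
contact_force: [0.3, 0.2, 0.2]
width: 0.045
time_s: 14.5
tcp_pos: [0.5143, -0.2368, 0.1758]
tool_rot: [3.137, 0.0, 1.433]
contact_force: [-0.4, 0.5, 0.4]
width: 0.0465
time_s: 14.8
tcp_pos: [0.5024, -0.3192, 0.1994]
tool_rot: [3.138, 0.001, 1.43]
contact_force: [-0.9, -0.0, -0.5]
width: 0.0465
time_s: 15.2
tcp_pos: [0.4957, -0.3659, 0.1988]
tool_rot: [3.138, 0.0, 1.43]
contact_force: [0.1, 0.5, 0.1]
width: 0.0464
plate top 0.12670743493669634 ((0.5146092176437378, -0.23626141250133514), (0.059162817895412445, 0.011825221590697765), 82.45352935791016) [-0.00719058 -0.00157188  0.00407052]
jaw top X [-0.02912399 -0.0165119 ]
[219 184  19   8  92] ((0.5372073650360107, 0.11255938559770584), (0.015714623034000397, 0.05936737731099129), 12.038150787353516)
[197 190  18   7  59] ((0.5171303153038025, 0.18731139600276947), (0.00981997326016426, 0.05830176919698715), 12.161337852478027)
[463 234  14  13  98] ((0.37069472670555115, -0.677458643913269), (0.03893038630485535, 0.04184829443693161), 0.25524187088012695)
[ 0.49595646 -0.36576834  0.1994805 ] [0.87143125 0.53520312 0.19645566]
```

View pics/w4.png

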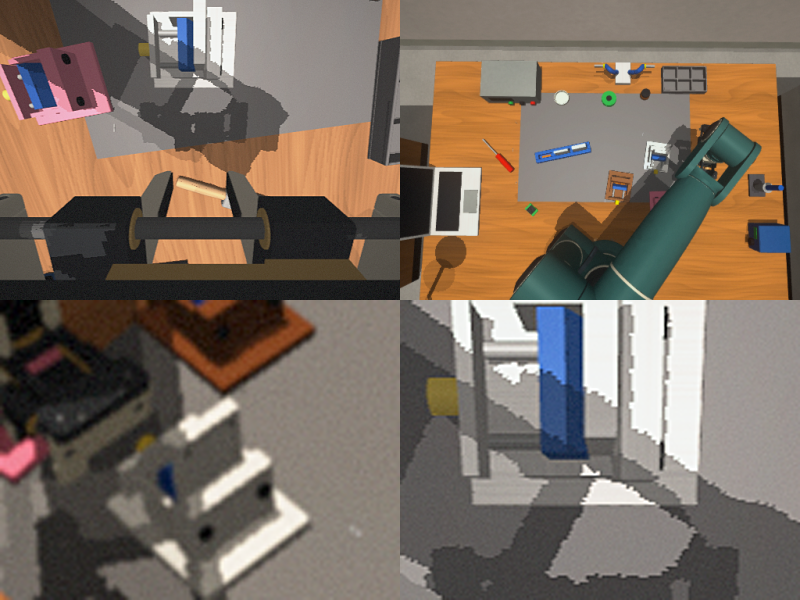

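```bash
python3 -c "
from cell import *
print(close_job())"
```

```text
the job is handed in; nothing more can be done
None
```

The 12 mm plate is in the aluminium clamp, fully home, and I handed the job in after about 15 s of robot time. `close_job()` reports no verdict.

**Finding the plate:** Pinching gave 9.1 mm for the middle plate and 11.8 mm for the one at the rack's +y end. I did not pinch the third plate; the cameras put it at about 15 mm.

**Seating it:** I pushed the plate in until it stopped moving while the force rose from 5.7 to 12.9 N, then let go and backed off.

**Last checks:**
- **Clamp:** The plate's top is at 126.7 mm, so its lower edge is at about 26.7 mm. The untouched seat was at 32.5 mm, which means it is pressed about 5.8 of 6 mm. The plate lies flat on the cheek, and the jaw's top edge has moved back roughly 4 mm, though I measured that only coarsely.
- **Rack:** Both other plates are upright in their pockets. The pinch shifted the middle one about 3.5 mm across its pocket.
- **Bystanders:** The route stayed clear of the loose tools and parts, and I saw nothing moved in the last pictures. I did not measure their positions.
- **Force reading:** On the way in, the vertical force read 1 to 2.5 N lower than the plate's weight explains. I found no cause, and it went away once the plate reached the seat and stop.

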